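Put the drained turner back into the slanted utensil block

ROBOT

A 6-joint arm with a two-finger parallel gripper is mounted at the origin on the work surface. World frame = base frame: x ahead of the robot, y to its left, z up, the work surface at z = 0. Lengths are in m, angles in degrees, forces in N, time in s.
With the tool pointing down it reaches from about 0.325 to 0.85 m from the base axis. Payload 15.5 kg.
Tool frame: the origin (TCP) lies between the finger pads; the fingertips stand 25 mm ahead of it and the grasp point (between the pads) lies 6 mm ahead of it (r.tip_extent is the distance from the TCP to the fingertips, in m); z points along the fingers, y is the line along which they close (so a half turn about z gives the same grasp; the last joint's range is limited). The gripper opens to 91 mm and grips with 3 to 60 N. Pads are 32 mm wide; open, the fingers measure 118 mm over their backs; the gripper's body (76 mm by 178 mm) begins 60 mm behind the grasp point.
Start: joints at [60.991, 28.281, 77.091, -0, 74.628, -5.472], TCP at [0.25, 0.573, 0.239] pointing down, gripper open.
Joint ranges: [-166.48, 166.48], [-47.26, 123.95], [12.59, 153.08], [-70.14, 250.14], [6.76, 159.57], [-176.63, 176.63]. Speed limits (degrees/s): [108.29, 108.29, 147.25, 172.46, 172.46, 172.46].

INTERFACE

Orientations are given as a 3x3 rotation matrix whose columns are the frame's x, y, z axes.
In Python, from rig import r gives the robot as it stands. Calls block until the motion is done:
- r.move_ptp(position, orientation): joint-space move of the TCP to a pose.
- r.line_to(position, rot=None, rate=0.15): straight line of the TCP; rot=None keeps the orientation; rate is the mean speed in m/s.
- r.set_joints(angles): joint-space move.
- r.gripper_open() and r.close_gripper(effort=None): open the fingers fully, or close them until they stop; effort is the grip in N (None keeps the last).
- r.pause(seconds).
- r.solve_ik(position, orientation): joint angles nearest the present ones, or None.
- r.get_obs(): the state.
- r.get_image(name): name is "scene" or "top"; returns (picture, depth): 480x640x3 uint8, red, green, blue; 480x640 float32, m along the optical axis (not along the pixel's ray), 0 where there is no reading.
- r.camera_params(name): a dict with "mtx" (3x3 intrinsics, pixels), "R" (3x3) and "t" (3): a world point X has camera coordinates R X + t. Camera axes: x right, y down, z forward; pixel columns grow to the right and rows downward; lengths in m; the calibration is good to about 2 mm. A picture is of the moment at which its call begins. camera_params takes no time and is no camera call.
A pose or a line that the arm cannot do raises r.PlanningError and nothing moves.
- r.sign_off(): hands the job in; it is judged then, once.
The state is a dict: "clock": time; "joint_pos": joint angles; "joint_vel": joint speeds; "joint_efforts": joint torques, N m; "ee_pos": TCP position; "eef_rot": TCP orientation; "force": force on the tool from outside, world axes, zero at the start; "moment": the same for the moment, N m; "opening": finger opening in m; "grasp_force": force on a finger pad.
Only numpy, scipy, OpenCV 4.12 (cv2) and the standard library are available. Lean on these libraries where they do the work, as an engineer would, in place of code of your own. Each camera call takes 0.05 s, during which the arm holds its last target. There are 200 camera calls.

TASK

Take the flat turner with the thick black handle out of the draining stand and slide it, blade first, into the free wide slot of the slanted utensil block, fully home so that its handle rests on the block's face. Let go of it and leave the grater, the small knife and everything else on the counter where they are.

Things in the scene. Friction and masses are not known exactly. Their poses are not given: they have to be found in the camera images.
- turner: Stiff flat turner, 0.13-0.25 kg, standing blade down in either slot of the draining stand. Origin: middle of the blade's lower end; z up along blade and handle, x across the blade's width, y through its thickness. Steel blade 60 wide (x), 3 thick (y), z 0 to 90; black handle 36 (x) by 20 (y), z 90 to 190, in line with it. A half turn about z makes no difference. May lean a degree or two.
- turner_shoulder (a point): Middle of the handle's flat lower end (the shoulder), 90 mm up the turner's z from its origin.
- turner_grip (a point): Middle of the turner's handle, 155 mm up from its origin (35 mm below the handle's top): a good place to grip, 36 mm wide when pinched across the blade's width.
- stand: White plastic draining stand, fixed: a block 100 (x) by 150 (y), on a grey tray 130 by 180 and 8 high. Origin on the counter under its middle. Two equal slots 66 (x) by 6 (y), at y = -34 and y = +34, 60 deep; tools in them stand on the tray, 8 above the counter. One holds the turner, the other the grater.
- block: Slanted wooden utensil block, fixed, 184 wide (y), highest edge 144 above the counter. Tools in it lean 30 degrees from vertical, handles towards the robot (block's -x). Origin on the counter below the middle of the sloping face.
- cradle: Frame of the block's sloping face, fixed to the block. Origin: middle of the face, 122 above the counter; z points out of the slots, along them (up and towards the robot, 30 degrees from vertical), x up the slope (long direction of the slots), y across. The free wide slot is in a light wooden insert, 86 (x) by 60 (y), with its hard face at z = 0; the darker block's own face is 4 mm lower.
- paring_knife: Small loose knife in the block's own narrow slot (y = +35 in the block's frame, not shifted), to be left alone; black handle 28 by 18 standing 76 mm out of the insert's face plane. Its origin lies on the counter under the mouth of its slot.
- grater: Flat steel grater 60 wide, 3 thick, with a wire loop handle, 145 tall in all, in the other slot of the draining stand; loose. Origin: middle of its lower end.
- mug: White mug, 80 across, 85 tall, origin under its middle; stands between the block and the stand.
- salt_jar: Glass jar, 52 across, 75 tall, origin under its middle; between the block and the stand.
- bowl: Blue bowl, 110 across, 45 tall, origin under its middle.
- pepper_mill: Dark wooden pepper mill, 52 across, 147 tall, origin under its middle.
- wooden_spoon: Wooden spoon, about 250 long, lying on the counter to the left, nearer the robot.
- stand_top (a point): Middle of the draining stand's top, 68 above the counter.
- slot_nominal (a point): Nominal middle of the wide slot's mouth: x 0, y -28, z 0 in the cradle. Slot 66 (x) by 6 (y), 92 deep, mouth chamfered 1.5. The insert has been put in shifted by up to 10 mm in y, either way, and stays so; this is NOT in the readings: feel for the slot with the blade's end, or see it. Home: the handle's shoulder stops on the insert's face, before the blade's end reaches the bottom.

How it is judged:
By the outcome, as a careful person would: the job done as asked, in the order asked, and still so for the second after the job is handed in, with the robot touching nothing.
It also fails if it takes over 72 s, if anything falls off the work surface, if the arm or the gripper's body presses on something with over 40 N, if the wrist force passes 120 N, or if a joint passes its speed limit or range.

## Working session

There is one attempt and no reset: what is moved stays moved. The work goes in short steps, each a Python script; the robot and the scene stay as the last script left them, time stands still between calls to the robot, and variables do not carry over. Pictures are saved under pics/ and viewed, at most 10 in all, crops included, and the job is handed in when it is done.

```bash
mkdir -p pics; ls; python3 - <<'E'
from rig import r
import cv2,numpy as np
for n in("scene","top"):
    p,d=r.get_image(n); cv2.imwrite(f"pics/{n}0.png",p[:,:,::-1]); np.savez(f"{n}0.npz",p=p,d=d)
    c=r.camera_params(n); print(n,c)
o=r.get_obs();print(o["clock"],o["ee_pos"],o["eef_rot"],o["force"])
E
```

```text
pics
scene {'mtx': array([[519.08501226,   0.        , 311.52165639],
       [  0.        , 519.08501226, 231.38468957],
       [  0.        ,   0.        ,   1.        ]]), 'R': array([[-0.83563967,  0.54921268, -0.00847151],
       [ 0.42128357,  0.63094359, -0.65148319],
       [-0.35245778, -0.54797411, -0.75861577]]), 't': array([ 0.47815956, -0.17114882,  1.41192356])}
top {'mtx': array([[455.07992186,   0.        , 315.60182445],
       [  0.        , 455.07992186, 236.19524905],
       [  0.        ,   0.        ,   1.        ]]), 'R': array([[ 0.00618175, -0.99997901,  0.00194021],
       [-0.99202854, -0.00637678, -0.12585192],
       [ 0.12586165, -0.00114676, -0.99204714]]), 't': array([-0.01733245,  0.59017986,  1.00044487])}
0.1 [0.24943268 0.57271664 0.2383907 ] [[-9.16800699e-01  3.99344683e-01 -5.49126662e-04]
 [ 3.99345045e-01  9.16800183e-01 -9.79156993e-04]
 [ 1.12418286e-04 -1.11698283e-03 -9.99999370e-01]] [-0.02948574 -0.44232017  0.12342416]
```

View pics/scene0.png

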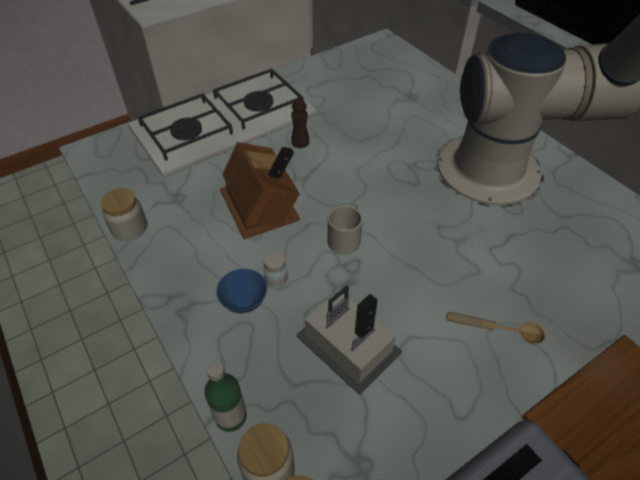

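View pics/top0.png

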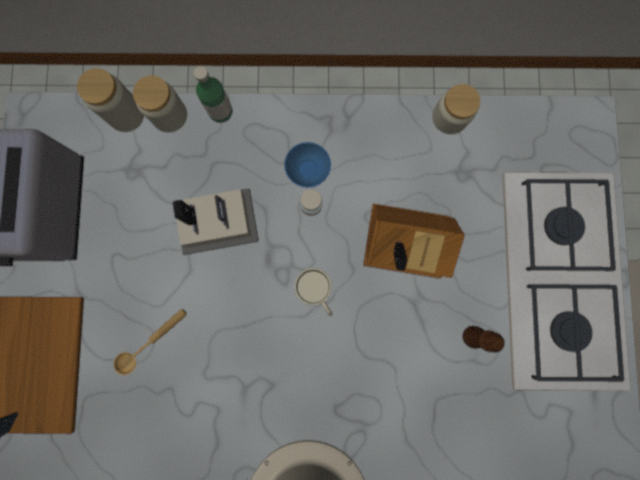

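Top view: the turner handle is at about (185,212), the grater at (222,210), the stand centre near (217,220). The block face with its light insert is at about (427,252), the slot in it, and the knife handle at (400,256). I'll enlarge these.

```bash
python3 - <<'E'
import cv2,numpy as np
p=cv2.imread("pics/top0.png")
a=cv2.resize(p[180:260,165:265],None,fx=5,fy=5,interpolation=cv2.INTER_CUBIC)
b=cv2.resize(p[200:290,360:470],None,fx=5,fy=5,interpolation=cv2.INTER_CUBIC)
h=np.zeros((450,500,3),np.uint8);h[:400]=a
cv2.imwrite("pics/stand1.png",cv2.convertScaleAbs(a,alpha=1.5)); cv2.imwrite("pics/block1.png",cv2.convertScaleAbs(b,alpha=1.5))
E
```

```text
(no output)
```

View pics/stand1.png

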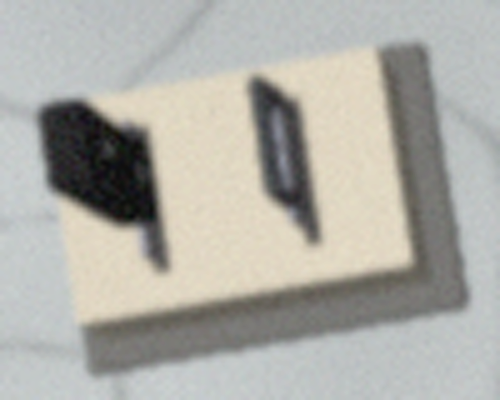

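View pics/block1.png

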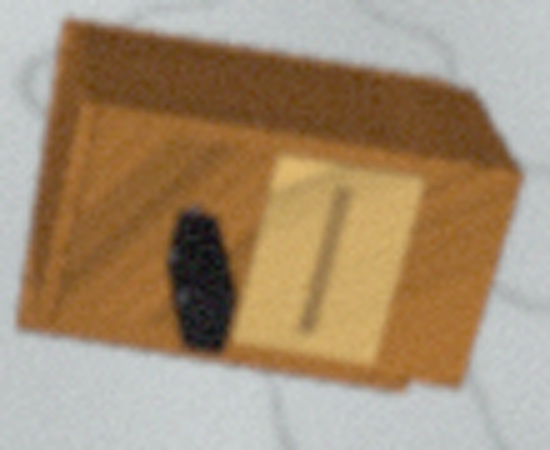

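```bash
cat > h.py <<'E'
from rig import r
import numpy as np,cv2
def ray(n,u,v,z):
    c=r.camera_params(n);K,R,t=c["mtx"],np.array(c["R"]),np.array(c["t"])
    d=R.T@np.linalg.solve(K,[u,v,1]);o=-R.T@t
    return o+d*(z-o[2])/d[2]
def proj(n,X):
    c=r.camera_params(n);q=(np.array(c["R"])@np.array(X).T).T+c["t"];q=q@c["mtx"].T
    return q[...,:2]/q[...,2:]
def cloud(n,d):
    c=r.camera_params(n);K,R,t=c["mtx"],np.array(c["R"]),np.array(c["t"])
    v,u=np.mgrid[:480,:640]; P=np.stack([(u-K[0,2])/K[0,0]*d,(v-K[1,2])/K[1,1]*d,d],-1)
    return (P-t)@R
E
python3 - <<'E'
from h import *
C=lambda x,y,ox,oy:((x+.5)/5-.5+ox,(y+.5)/5-.5+oy)
print("stand");
for x,y in[(378,45),(413,265),(80,323)]:print(ray("top",*C(x,y,165,180),.068).round(4))
print("handle top",[ray("top",*C(x,y,165,180),.198).round(4) for x,y in[(42,108),(80,100),(66,143)]])
print("slot",[ray("top",*C(x,y,360,200),z).round(4) for x,y,z in[(344,190,.1385),(306,330,.1055),(325,260,.122)]])
print("insert",[ray("top",*C(x,y,360,200),z).round(4) for x,y,z in[(280,152,.1435),(427,178,.1435),(375,365,.1005),(235,345,.1005)]])
for n in("scene","top"):
    f=np.load(n+"0.npz");P=cloud(n,f["d"]);ok=f["d"]>0
    near=ok&(np.hypot(P[...,0]-.59,P[...,1]-.27)<.08)
    for lo,hi in((.192,.21),(.12,.185)):
        m=near&(P[...,2]>lo)&(P[...,2]<hi);q=P[m]
        if len(q):print(n,lo,len(q),np.median(q,0).round(4),q.min(0).round(4),q.max(0).round(4),cv2.minAreaRect(q[:,:2].astype(np.float32)*1000))
    m=ok&(np.hypot(P[...,0]-.51,P[...,1]+.27)<.12)
    # insert colour
    p=f["p"].astype(int);m&=(p[...,2]>75)&(p[...,0]-p[...,2]>45)&(P[...,2]>.09)
    q=P[m];print(n,"insert",len(q), q.mean(0).round(4)if len(q)else 0,p[250,422])
    m=ok&(np.hypot(P[...,0]-.53,P[...,1]+.25)<.2)&(p.sum(-1)<90)&(P[...,2]>.15)
    q=P[m];print(n,"knife",len(q),q.mean(0).round(4) if len(q) else 0,q.max(0) if len(q) else 0)
E
```

```text
stand
[0.6928 0.1561 0.068 ]
[0.5934 0.1379 0.068 ]
[0.5667 0.2841 0.068 ]
handle top [array([0.6366, 0.2639, 0.198 ]), array([0.6399, 0.2493, 0.198 ]), array([0.6229, 0.254 , 0.198 ])]
slot [array([ 0.576 , -0.2455,  0.1385]), array([ 0.5204, -0.2362,  0.1055]), array([ 0.5486, -0.2409,  0.122 ])]
insert [array([ 0.5909, -0.2184,  0.1435]), array([ 0.5806, -0.2783,  0.1435]), array([ 0.5061, -0.2663,  0.1005]), array([ 0.5142, -0.2071,  0.1005])]
scene 0.192 216 [0.6232 0.2565 0.1974] [0.6029 0.2428 0.1921] [0.6411 0.2674 0.2019] ((622.2388916015625, 255.26309204101562), (36.5926399230957, 20.334001541137695), 11.268522262573242)
scene 0.12 359 [0.6332 0.263  0.1538] [0.6032 0.2485 0.12  ] [0.6408 0.2686 0.1846] ((624.107177734375, 262.7174377441406), (18.406005859375, 38.28998947143555), 73.04276275634766)
scene insert 0 0 [ 96 100  95]
scene knife 219 [ 0.534  -0.176   0.1718] [ 0.55772161 -0.16751755  0.1932952 ]
top 0.192 192 [0.6209 0.253  0.1982] [0.6037 0.2419 0.192 ] [0.6399 0.2662 0.2024] ((622.0059814453125, 254.14112854003906), (36.3380241394043, 20.604097366333008), 10.231087684631348)
top 0.12 178 [0.6158 0.2451 0.1542] [0.6027 0.2413 0.1203] [0.6399 0.2591 0.1849] ((619.580078125, 246.5832977294922), (15.584775924682617, 37.79844665527344), 74.47298431396484)
top insert 4 [ 0.5673 -0.2372  0.134 ] [136 113  70]
top knife 193 [ 0.531  -0.1793  0.1789] [ 0.55498743 -0.17113193  0.19605631]
```

Stand yaw is about 10.5°, with the handle at (0.622, 0.2545). Slot mouth is near (0.548, -0.2415, 0.122) and block yaw is about -8.9°. Next I check IK, then grasp and lift.

```bash
cat >> h.py <<'E'
def Rstand(s,a=10.5):
    a=np.radians(a);y=s*np.array([np.cos(a),np.sin(a),0]);z=np.array([0,0,-1.]);return np.c_[np.cross(y,z),y,z]
PSI=-8.9
def cradle(psi=None):
    a=np.radians(PSI if psi is None else psi);s,c=.5,3**.5/2
    x=np.array([c*np.cos(a),c*np.sin(a),s]);z=np.array([-s*np.cos(a),-s*np.sin(a),c]);return np.c_[x,np.cross(z,x),z]
def Rblock(s):
    C=cradle();y=s*C[:,0];z=-C[:,2];return np.c_[np.cross(y,z),y,z]
SLOT=np.array([.548,-.2415,.122])
def tcp_at(h):  # TCP with blade end h above slot mouth, grip at 155
    return SLOT+cradle()[:,2]*(h+.161)
def st(t=""):
    o=r.get_obs();print(t,round(o["clock"],2),o["ee_pos"].round(4),"F",o["force"].round(1),"M",np.round(o["moment"],2),"op",round(o["opening"],4),"gf",round(o["grasp_force"],1));return o
E
python3 - <<'E'
from h import *
for s in(1,-1):
    for P,R in(((.622,.2545,.169),Rstand(s)),((.622,.2545,.36),Rstand(s)),(tcp_at(.12),Rblock(s)),(tcp_at(-.09),Rblock(s))):
        q=r.solve_ik(np.array(P),R);print(s,np.round(P,3),None if q is None else np.round(q,1))
E
```

```text
1 [0.622 0.254 0.169] [17.2 35.9 74.4 -0.  69.8  6.7]
1 [0.622 0.254 0.36 ] [17.2 27.9 59.  -0.  93.2  6.7]
1 [ 0.409 -0.22   0.365] [-49.1  -3.7 106.9  23.1  55.2 -49.9]
1 [ 0.513 -0.236  0.183] [-39.3  20.2 113.1  37.1  24.8 -61.5]
-1 [0.622 0.254 0.169] [  17.2   35.9   74.4   -0.    69.8 -173.3]
-1 [0.622 0.254 0.36 ] [  17.2   27.9   59.    -0.    93.2 -173.3]
-1 [ 0.409 -0.22   0.365] [-49.1  -3.7 106.9  23.1  55.2 130.1]
-1 [ 0.513 -0.236  0.183] [-39.3  20.2 113.1  37.1  24.8 118.5]
```

```bash
python3 - <<'E'
from h import *
R=Rstand(1)
r.move_ptp(np.array([.622,.2545,.29]),R); st("above")
r.line_to(np.array([.622,.2545,.169]),rate=.12); st("down")
r.close_gripper(effort=45); st("grip")
r.line_to(np.array([.622,.2545,.179]),rate=.05); st("lift1")
r.line_to(np.array([.622,.2545,.37]),rate=.15); st("lift")
p,d=r.get_image("scene"); np.savez("scene1.npz",p=p,d=d)
r.line_to(tcp_at(.12),rot=Rblock(1),rate=.2); st("via")
for n in("scene","top"):
    p,d=r.get_image(n); cv2.imwrite(f"pics/{n}2.png",p[:,:,::-1]); np.savez(f"{n}2.npz",p=p,d=d)
E
```

```text
above 1.89 [0.6214 0.2555 0.2899] F [ 0.2 -0.6  0.2] M [-0.07  0.05  0.04] op 0.0913 gf 0.0
down 3.05 [0.6224 0.2547 0.1698] F [-0.1  0.2  0.3] M [-0.1   0.07  0.01] op 0.0916 gf 0.0
grip 3.93 [0.622  0.2545 0.1689] F [ 0.2 -0.4 -0.4] M [-0.05 -0.04  0.02] op 0.0355 gf 45.0
lift1 4.28 [0.6222 0.2546 0.1795] F [ 0.2 -0.5 -2.1] M [-0.06  0.05  0.04] op 0.0357 gf 45.0
lift 5.71 [0.6217 0.2544 0.369 ] F [-0.2 -0.1 -2. ] M [-0.01 -0.01 -0.  ] op 0.0356 gf 45.0
via 8.51 [ 0.4093 -0.2194  0.3654] F [ 0.6 -0.5 -1.7] M [-0.01  0.53 -0.02] op 0.0358 gf 45.0
```

```bash
python3 - <<'E'
from h import *
C=cradle()
def pr(n,h,x=0,y=0):return proj(n,SLOT+C@np.array([x,y,h])).round(1)
for n in("scene","top"):
    print(n,"blade end",pr(n,.12,-.03),pr(n,.12,.03),"shoulder",pr(n,.21),"slot",pr(n,0))
    cx,cy=pr(n,.12)/2+pr(n,0)/2;cx=int(cx)-60;cy=int(cy)-50
    p=cv2.imread(f"pics/{n}2.png")[cy:cy+100,cx:cx+120]
    print(cx,cy);cv2.imwrite(f"pics/{n}2c.png",cv2.convertScaleAbs(cv2.resize(p,None,fx=5,fy=5,interpolation=cv2.INTER_CUBIC),alpha=1.6))
E
```

```text
scene blade end [296.2 121.3] [274.7 116.5] shoulder [302.8  84.9] slot [264.7 160.4]
215 89
top blade end [430.3 292.8] [438.1 264.3] shoulder [442.9 304.1] slot [424.9 251.9]
369 215
```

View pics/scene2c.png

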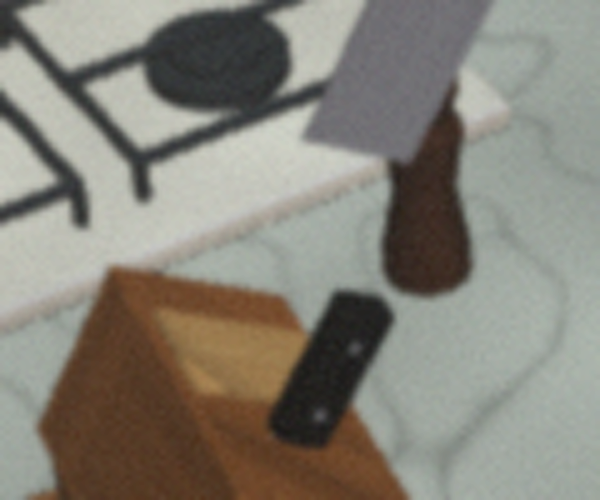

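View pics/top2c.png

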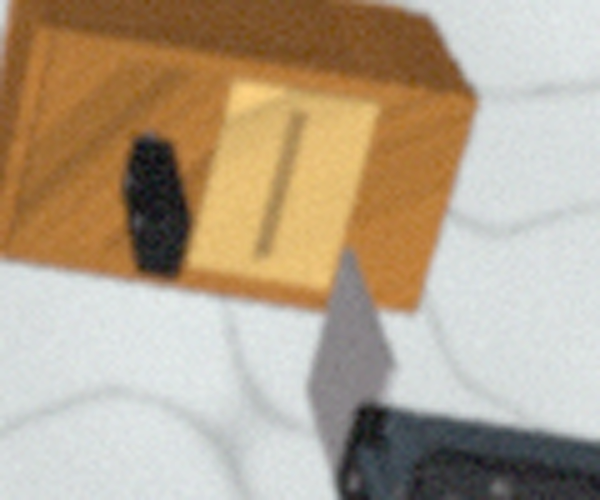

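The blade end is at (434.5,278.9) against a predicted (434.2,278.6), and the slot is at (425.0,251.2) as predicted. Alignment is good to about 1 mm, so I descend with the force watched.

```bash
cat >> h.py <<'E'
def feel(off,h0,h1,step=.002,lim=8,rate=.03):
    """lower along slot with lateral cradle offset off=(x,y); stop on axial force; returns h"""
    C=cradle();o0=r.get_obs();b=o0["force"];h=h0
    while h>h1+1e-6:
        h=max(h-step,h1); r.line_to(tcp_at(h)+C[:,:2]@np.array(off),rate=rate)
        f=C.T@(r.get_obs()["force"]-b)
        if np.abs(f[2])>lim or np.hypot(f[0],f[1])>lim: break
    print("feel",off,"h",round(h,4),"Fcradle",f.round(1),"clk",round(r.get_obs()["clock"],1));return h
E
python3 - <<'E'
from h import *
C=cradle()
r.line_to(tcp_at(.012)+C[:,1]*.0003,rate=.12);r.pause(.2);st("pre")
p,d=r.get_image("top"); cv2.imwrite("pics/top3.png",p[:,:,::-1])
cv2.imwrite("pics/top3c.png",cv2.convertScaleAbs(cv2.resize(p[215:315,369:489,::-1],None,fx=5,fy=5,interpolation=cv2.INTER_CUBIC),alpha=1.6))
feel((0,.0003),.012,-.012)
E
```

```text
pre 9.86 [ 0.4626 -0.2279  0.2724] F [ 0.6 -0.6 -2.1] M [-0.02  0.58  0.02] op 0.0357 gf 45.0
feel (0, 0.0003) h -0.012 Fcradle [-0.5  0.2  0.1] clk 12.9
```

View pics/top3c.png

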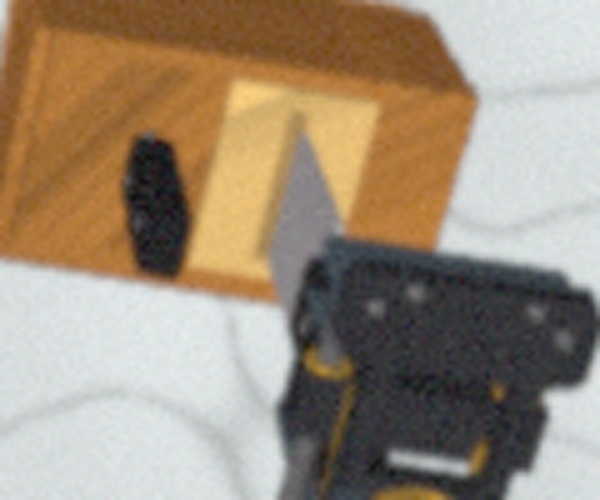

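The picture shows the blade end beside the slot line (300,130)–(268,255). It went 12 mm in with no contact force, so it is in the slot. Pushing on home.

```bash
python3 - <<'E'
from h import *
h=feel((0,.0003),-.012,-.080,step=.008,lim=12,rate=.05)
if h<-.079: feel((0,.0003),-.080,-.096,step=.001,lim=14,rate=.03)
st()
E
```

```text
feel (0, 0.0003) h -0.08 Fcradle [0.8 0.2 0.1] clk 15.6
feel (0, 0.0003) h -0.087 Fcradle [-2.5 -0.7 17.3] clk 17.4
 17.38 [ 0.5114 -0.2354  0.1865] F [-10.6   1.2  12.8] M [0.09 0.71 0.05] op 0.036 gf 45.0
```

```bash
python3 - <<'E'
from h import *
C=cradle()
for h in(-.0875,-.088,-.0885,-.089):
    r.line_to(tcp_at(h)+C[:,1]*.0003,rate=.02);o=r.get_obs();f=C.T@o["force"]
    print(h,"actual h",round((C.T@(o["ee_pos"]-SLOT))[2]-.161,4),f.round(1),(C.T@o["moment"]).round(2))
    if f[2]>32:break
for n in("scene","top"):
    p,d=r.get_image(n);np.savez(n+"4.npz",p=p,d=d)
    u,v=proj(n,SLOT+C[:,2]*.03).astype(int)
    cv2.imwrite(f"pics/{n}4c.png",cv2.convertScaleAbs(cv2.resize(p[max(v-40,0):v+40,u-50:u+50,::-1],None,fx=6,fy=6,interpolation=cv2.INTER_CUBIC),alpha=1.6))
E
```

```text
-0.0875 actual h -0.0869 [-3.3  0.6 22.9] [-0.    0.86  0.06]
-0.088 actual h -0.0872 [-3.7  0.1 29.8] [0.08 0.98 0.06]
-0.0885 actual h -0.0875 [-5.5  0.5 36.5] [0.04 1.19 0.1 ]
```

View pics/scene4c.png

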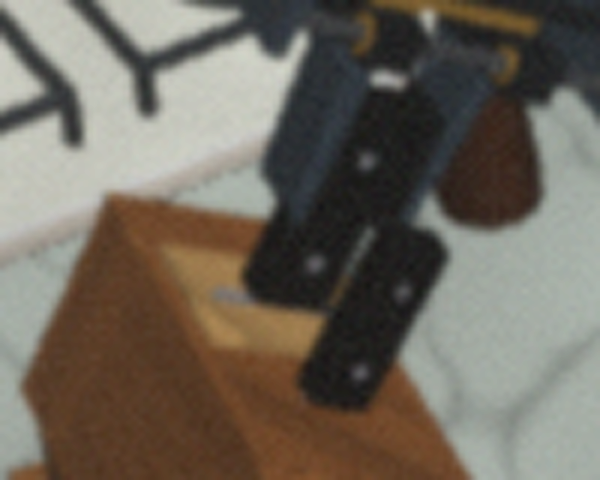

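The shoulder is at the insert face with stiff contact. Now I relax, open, retreat along the slot axis, and check by depth.

```bash
python3 - <<'E'
from h import *
C=cradle()
r.line_to(tcp_at(-.0862)+C[:,1]*.0003,rate=.02); st("relax")
r.gripper_open(); st("open")
r.line_to(tcp_at(.03)+C[:,1]*.0003,rate=.12); st("out")
r.move_ptp(np.array([.36,-.05,.40]),Rblock(1)); st("clear")
for n in("scene","top"):
    p,d=r.get_image(n);np.savez(n+"5.npz",p=p,d=d)
    Q=(cloud(n,d)-SLOT)@C; ok=(d>0)
    face=ok&(abs(Q[...,0])<.04)&(abs(Q[...,1])<.026)&(abs(Q[...,2])<.015)&(abs(Q[...,0])>.025)
    q=Q[face];A=np.c_[q[:,:2],np.ones(len(q))];print(n,"face z",np.median(q[:,2]).round(4),len(q),np.linalg.lstsq(A,q[:,2],rcond=None)[0].round(4))
    m=ok&(abs(Q[...,0])<.04)&(abs(Q[...,1])<.03)&(Q[...,2]>.02)&(Q[...,2]<.13)
    q=Q[m];t=q[q[:,2]>.092];print("handle",len(q),"top z",np.median(t[:,2]).round(4),np.percentile(q[:,2],98).round(4),"top xy",(t.min(0)+t.max(0)).round(4)/2, t.min(0).round(3),t.max(0).round(3))
    k=ok&(abs(Q[...,0])<.04)&(Q[...,1]>.035)&(Q[...,1]<.09)&(Q[...,2]>.066)&(Q[...,2]<.13);print("knife",Q[k].mean(0).round(4),Q[k].max(0).round(4))
    u,v=proj(n,SLOT+C[:,2]*.04).astype(int)
    cv2.imwrite(f"pics/{n}5c.png",cv2.convertScaleAbs(cv2.resize(p[max(v-40,0):v+40,u-50:u+50,::-1],None,fx=6,fy=6,interpolation=cv2.INTER_CUBIC),alpha=1.6))
E
```

```text
relax 18.49 [ 0.5111 -0.2355  0.187 ] F [-6.   0.7  8.1] M [0.08 0.55 0.07] op 0.0355 gf 45.0
open 19.44 [ 0.5111 -0.2354  0.1868] F [-0.2  0.6  0.5] M [-0.06  0.36  0.01] op 0.0913 gf 0.0
out 20.56 [ 0.4537 -0.2263  0.2869] F [-1.1 -0.2  0.3] M [-0.01  0.31 -0.01] op 0.0909 gf 0.0
clear 21.48 [ 0.3605 -0.0503  0.3995] F [ 0.5 -0.2  0. ] M [-0.01  0.36 -0.  ] op 0.0914 gf 0.0
scene face z 0.0004 68 [-0.0243  0.0112  0.0012]
handle 554 top z 0.1011 0.1047 top xy [-0.0057   0.00045  0.0989 ] [-0.025 -0.011  0.092] [0.013 0.012 0.106]
knife [0.001  0.0605 0.0731] [0.014  0.0688 0.0783]
top face z 0.001 247 [-0.0064  0.0049  0.0008]
handle 512 top z 0.1037 0.1068 top xy [-0.0064  -0.0006   0.10035] [-0.025 -0.01   0.092] [0.012 0.009 0.108]
knife [0.0005 0.0575 0.0752] [0.0129 0.0661 0.0805]
```

View pics/scene5c.png

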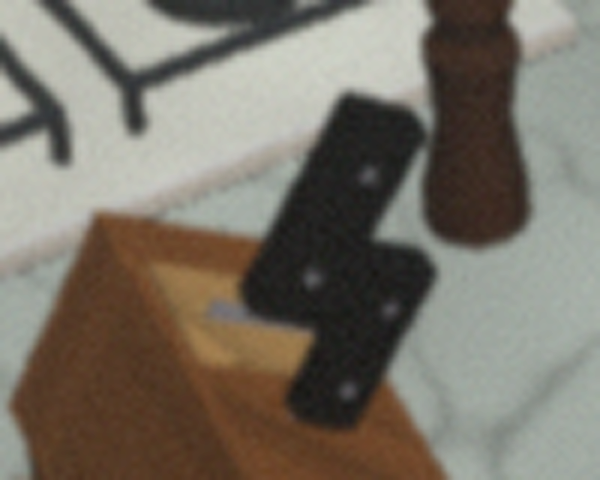

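The turner is in the slot. Its handle top sits 6 mm down-slope (about 3° tilt from the slot's 6 mm end play) and a thin strip of blade shows at (210–315, 310–325). I'll press on the handle's top with closed fingertips to confirm it is fully seated.

```bash
python3 - <<'E'
from h import *
C=cradle();P=lambda z:SLOT+C@np.array([-.003,.0003,z+.025])
r.close_gripper(effort=20)
r.line_to(P(.15),rot=Rblock(1),rate=.15);r.line_to(P(.110),rate=.08)
b=r.get_obs()["force"];z=.110
while z>.093:
    z-=.0008;r.line_to(P(z),rate=.02);o=r.get_obs();f=C.T@(o["force"]-b)
    if f[2]>1.5:print(round(z,4),round((C.T@(o["ee_pos"]-SLOT))[2]-.025,4),f.round(1))
    if f[2]>28 or np.hypot(f[0],f[1])>15:break
print(o["clock"])
r.line_to(P(.15),rate=.12)
r.move_ptp(np.array([.36,-.05,.40]),Rblock(1))
for n in("scene","top"):
    p,d=r.get_image(n);np.savez(n+"6.npz",p=p,d=d)
    Q=(cloud(n,d)-SLOT)@C;ok=d>0
    m=ok&(abs(Q[...,0])<.04)&(abs(Q[...,1])<.02)&(Q[...,2]>.01)&(Q[...,2]<.13);q=Q[m];dark=p[m].sum(-1)<130;q=q[dark]
    for lo in(.01,.03,.05,.07,.085):
        s=q[(q[:,2]>lo)&(q[:,2]<lo+.012)];print(n,lo,len(s),"x",np.percentile(s[:,0],[2,98]).round(4) if len(s) else"")
    t=q[(q[:,2]>.096)];print("top",len(t),np.median(t,0).round(4),t.min(0).round(4),t.max(0).round(4))
    u,v=proj(n,SLOT+C[:,2]*.04).astype(int)
    cv2.imwrite(f"pics/{n}6c.png",cv2.convertScaleAbs(cv2.resize(p[max(v-40,0):v+40,u-50:u+50,::-1],None,fx=7,fy=7,interpolation=cv2.INTER_CUBIC),alpha=1.6))
st()
E
```

```text
0.1044 0.1044 [ 0.4 -0.3  1.7]
0.1036 0.1037 [-0.1  0.1  6.4]
0.1028 0.1031 [-0.8 -0.8 13.2]
0.102 0.1026 [-2.9  0.4 22.9]
0.1012 0.1021 [-4.  -0.5 32.3]
28.0917
scene 0.01 72 x [-0.0149  0.0148]
scene 0.03 65 x [-0.018   0.0143]
scene 0.05 72 x [-0.0194  0.0137]
scene 0.07 69 x [-0.0213  0.0139]
scene 0.085 72 x [-0.0202  0.0116]
top 79 [-0.0025  0.0051  0.102 ] [-0.0236 -0.0061  0.0961] [0.0129 0.0124 0.1056]
top 0.01 22 x [-0.0068  0.0148]
top 0.03 43 x [-0.0152  0.0141]
top 0.05 46 x [-0.0161  0.013 ]
top 0.07 43 x [-0.0141  0.013 ]
top 0.085 50 x [-0.0147  0.0118]
top 166 [-0.0022  0.0002  0.1037] [-0.0196 -0.0105  0.0963] [0.0117 0.0085 0.1072]
 29.7 [ 0.3605 -0.0506  0.3991] F [-0.1  0.5 -0.3] M [-0.01  0.37  0.04] op 0.0006 gf 0.0
```

View pics/scene6c.png

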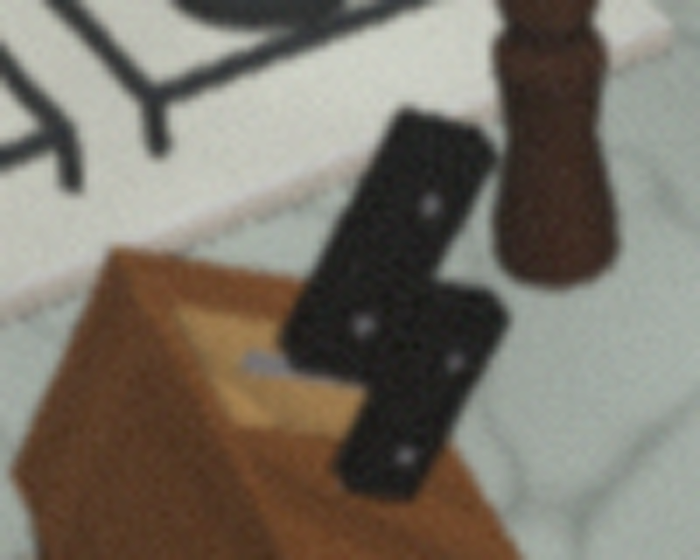

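The press met a firm stop with 32 N and the handle top did not move down. This fits the shoulder resting on the face, with the handle leaning through the slot's end play. The knife looks undisturbed. Handing in.

```bash
python3 -c "
from rig import r
print(r.sign_off())"
```

```text
the job is handed in; nothing more can be done
None
```

I put the turner blade-first into the free wide slot, pressed it to a firm stop on the block's face, let go and handed the job in at about 30 s; it leans about 3° down-slope in the slot's end play, so part of the shoulder may sit 1–2 mm off the face, and I made no deliberate contact with anything else.

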